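Straighten the row of bearer blocks with the ruler

ROBOT

A 7-joint arm with a two-finger parallel gripper is mounted at the origin on the work surface. World frame = base frame: x ahead of the robot, y to its left, z up, the work surface at z = 0. Lengths are in m, angles in rad, forces in N, time in s.
With the tool pointing down it reaches from about 0.4 to 0.85 m from the base axis. Payload 4.5 kg.
Tool frame: the origin (TCP) lies at the very end of the fingers, on their centre line; the grasp point (between the pads) lies 19 mm behind it; z points along the fingers, y is the line along which they close (so a half turn about z gives the same grasp; the last joint's range is limited). The gripper opens to 88 mm and grips with 3 to 60 N. Pads are 18 mm wide; open, the fingers measure 123 mm over their backs; the gripper's body (75 mm by 187 mm) begins 45 mm behind the grasp point.
Start: joints at [1.191, 0.689, -0.195, 1.565, 0.157, 0.902, -0.215], TCP at [0.251, -0.572, 0.239] pointing down, gripper open.
Joint ranges: [-3.01, 3.01], [-0.46, 2.08], [-1.47, 1.51], [0.13, 2.56], [-1, 4.14], [0.04, 2.09], [-2.66, 2.66]. Speed limits (rad/s): [2.57, 2.57, 3.14, 3.14, 3.14, 3.14, 3.14].

INTERFACE

Orientations are given as a unit quaternion [x, y, z, w].
In Python, from plant import r gives the robot as it stands. The module is installed in compiled form; this text tells all that it offers.
- The arm moves only by the tool step_arm, never from a script. Its argument "increments" is a list of rows, each a list of 2 entries, a list of its own where there are three numbers: the shift along the world's x, y, z in cm, then the turn, a rotation vector about the world's x, y, z in degrees. A call has exactly 10 rows; each row shifts and turns the commanded pose from where the row before left it; what a row does not reach is not made up. A row lasts 1/10 s, in which the tool goes at most 50 mm and 8.59 degrees, less where a joint would pass 70% of its speed; a pose out of reach is approached as far as the arm can. A call is refused whole if a number of a shift passes 5 or a number of a turn 8.59, either way. A call with a gripper value outside its range is refused whole. "fingers" is the opening, from 0 (shut) to 1 (fully open), set as the call begins (left out, the last holds). The fingers move at their own pace and stop on an object; "grip_force" is the grip in N (left out, the last holds). Time passes only in rows, so rows that do not move let the fingers close, or fill a call up. It gives the time, the measured TCP pose, the force, the opening and the grip force at its end, in the units of the state.
- r.get_state(): the state, without advancing time (a new reading comes with each control period).
- r.snapshot(name): name is "scene" or "side" or "wrist"; returns (picture, depth): 480x640x3 uint8, red, green, blue; 480x640 float32, m along the optical axis (not along the pixel's ray), 0 where there is no reading.
- r.calibration(name): a dict with "fov_y" (degrees; the focal length in pixels is half the picture's height over the tangent of half this angle, whatever the lens; pixels are square), "cx", "cy" (the principal point, pixels), "R" (3x3) and "t" (3): a world point X has camera coordinates R X + t. Camera axes: x right, y down, z forward; pixel columns grow to the right and rows downward; lengths in m; the calibration is good to about 2 mm. A picture is of the moment at which its call begins: read the wrist's pose just before it. calibration takes no time and is no camera call; for the wrist camera it gives the pose at the moment of the call.
- r.finish_job(): hands the job in; it is judged then, once.
The state is a dict: "clock": time; "q": joint angles; "qd": joint speeds; "joint_torque": joint torques, N m; "tool_pos": TCP position; "eef_rot": TCP orientation; "contact_force": force on the tool from outside, world axes, zero at the start; "moment": the same for the moment, N m; "opening": opening from 0.0 (shut) to 1.0 (fully open); "finger_force": force on a finger pad.
Only numpy, scipy, OpenCV 4.12 (cv2) and the standard library are available. Lean on these libraries where they do the work, as an engineer would, in place of code of your own. Each camera call takes 0.05 s, during which the arm holds its last target. There are 200 camera calls.

TASK

Pick up the aluminium ruler by its red grip and, with its long edge, push the four bearer blocks forward into one straight row, so that the far face of every block just meets the near edge of the yellow tape, squarely and not over it, ready for a rail to be clamped across them. Do not touch the blocks with the hand and leave everything else where it is. Finish by drawing the ruler back off the blocks, laying it flat on the bench and letting go.

Things in the scene. Friction and masses are not known exactly. Their poses are not given: they have to be found in the camera images.
- tape: Strip of yellow masking tape stuck flat on the bench, 360 mm long and 19 mm wide, no real thickness. Origin: middle of its near edge (the long edge towards the robot and the blocks), on the bench. x runs level across the tape, away from the robot and the blocks; y along the tape; z up. It never moves.
- ruler: Flat aluminium ruler, 340 mm long (its y), 60 wide (x), 10 thick; both long edges straight and alike. Along its middle stands a red grip, 120 mm long (y), 24 thick (x), from 10 to 60 mm above the underside, flat sides parallel to the long edges. Origin: centre of the underside, below the grip's middle; z up. 0.3 kg, balanced there. Starts left or right of the row, roughly along world x.
- sanding_block: Wooden sanding block 120 x 66 x 32 mm, on the other side of the row from the ruler; leave it. Origin: centre of the underside.
- tumbler: Glass tumbler, 72 mm across, 95 mm tall, beyond the tape; leave it. Origin: centre of the underside.
- yellow_block: Yellow plastic block 60 x 100 x 40 mm, beyond the tape; leave it. Origin: centre of the underside.
- glue: White glue bottle, 60 mm across, 170 mm tall, beyond the tape to the left; leave it. Origin: centre of the underside.
- bearer1: Loose bearer block 1 of four alike (1 rightmost seen from the robot, 4 leftmost): dark red meranti, blue pad on top, 64 mm along the row (y), 50 deep (x), 25 tall, 0.07 kg. Origin: centre of the underside; the far face is 25 mm from it along +x, which points roughly to the tape. They start in a ragged row, 76 mm between centres, 20 to 75 mm short of the tape, turned a little.
- bearer2: Loose bearer block 2 of four alike (1 rightmost seen from the robot, 4 leftmost): dark red meranti, blue pad on top, 64 mm along the row (y), 50 deep (x), 25 tall, 0.07 kg. Origin: centre of the underside; the far face is 25 mm from it along +x, which points roughly to the tape. They start in a ragged row, 76 mm between centres, 20 to 75 mm short of the tape, turned a little.
- bearer3: Loose bearer block 3 of four alike (1 rightmost seen from the robot, 4 leftmost): dark red meranti, blue pad on top, 64 mm along the row (y), 50 deep (x), 25 tall, 0.07 kg. Origin: centre of the underside; the far face is 25 mm from it along +x, which points roughly to the tape. They start in a ragged row, 76 mm between centres, 20 to 75 mm short of the tape, turned a little.
- bearer4: Loose bearer block 4 of four alike (1 rightmost seen from the robot, 4 leftmost): dark red meranti, blue pad on top, 64 mm along the row (y), 50 deep (x), 25 tall, 0.07 kg. Origin: centre of the underside; the far face is 25 mm from it along +x, which points roughly to the tape. They start in a ragged row, 76 mm between centres, 20 to 75 mm short of the tape, turned a little.
Mind the look-alikes: they are no part of the job. Leave any green look-alike of the bearer2 alone.

How it is judged:
By the outcome, as a careful person would: the job done as asked, in the order asked, and still so for the second after the job is handed in, with the robot touching nothing.
It also fails if it takes over 46 s, if anything falls off the work surface, if the arm or the gripper's body presses on something with over 40 N, if the wrist force passes 120 N, or if a joint passes its speed limit or range.

## Working session

There is one attempt and no reset: what is moved stays moved. The work goes in short steps, Python scripts to look and compute and a tool call to move; the robot and the scene stay as the last step left them, time stands still between calls to the robot, and variables do not carry over. Pictures are saved under pics/ and viewed, at most 10 in all, crops included, and the job is handed in when it is done.

Besides the shell and the picture viewer there is one more tool, called after "Call:" by a JSON object that holds its "fn" and its "kwargs". step_arm: Moves the arm, as the interface text tells. Its arguments: {"type":"object","properties":{"increments":{"type":"array","items":{"type":"array"}},"fingers":{"type":"number"},"grip_force":{"type":"number"}},"required":["increments"]}

```bash
mkdir -p pics; cat > h.py <<'E'
import numpy as np, cv2
from plant import r
def snap(n):
    c=r.calibration(n); im,d=r.snapshot(n); return im,d,c
def f(c): return 240/np.tan(np.radians(c['fov_y'])/2)
def ray(c,uv,z):
    uv=np.atleast_2d(uv).astype(float); F=f(c); R=np.array(c['R']);t=np.array(c['t'])
    d=np.c_[(uv[:,0]-c['cx'])/F,(uv[:,1]-c['cy'])/F,np.ones(len(uv))]@R
    o=-R.T@t; return o+d*((z-o[2])/d[:,2])[:,None]
def world(c,d):
    F=f(c);v,u=np.mgrid[0:480,0:640]
    p=np.stack([(u-c['cx'])/F*d,(v-c['cy'])/F*d,d],-1)-np.array(c['t']); return p@np.array(c['R'])
E
python3 - <<'E'
from h import *
for n in ['scene','side']:
    im,d,c=snap(n); cv2.imwrite(f'pics/{n}0.png',im[...,::-1]); np.savez(f'{n}0.npz',im=im,d=d)
    print(n,c)
s=r.get_state();print(s)
E
```

```text
scene {'fov_y': 54.715054925556146, 'cx': 319.05431214964375, 'cy': 237.27086058518486, 'R': array([[-1.73927805e-01,  9.84758285e-01, -4.89248837e-04],
       [ 6.39908646e-01,  1.12642874e-01, -7.60150319e-01],
       [-7.48509214e-01, -1.32524351e-01, -6.49747068e-01]]), 't': array([ 0.09670934, -0.34788346,  1.36431681])}
side {'fov_y': 57.84377766295729, 'cx': 310.8501069722099, 'cy': 241.1058424548578, 'R': array([[ 0.79024076, -0.61245032, -0.02059453],
       [-0.38944645, -0.47598503, -0.78852376],
       [ 0.47312894,  0.63114408, -0.61465938]]), 't': array([-0.47302067,  0.26335834,  0.56566533])}
{'clock': 0.1, 'q': array([ 1.19077944,  0.68989387, -0.19450038,  1.56621885,  0.15731167,
        0.90248049, -0.21507999]), 'qd': array([ 9.43735525e-05, -1.89282714e-03,  6.37644048e-04, -1.93873058e-03,
        1.12180001e-03,  1.00118328e-03,  3.82706831e-04]), 'joint_torque': array([-2.64261282e-03, -5.28498137e+01, -1.27130225e+00, -1.53835934e+01,
       -5.25928871e-02,  2.03582043e-03,  2.33190883e-05]), 'tool_pos': array([ 0.25104439, -0.57176361,  0.23799926]), 'eef_rot': array([ 9.78661579e-01,  2.05477167e-01, -2.31446329e-04, -7.71168830e-04]), 'contact_force': array([ 1.34322394, -0.61512973,  0.03845682]), 'moment': array([-0.04468771,  0.01492423,  0.02366194]), 'finger_force': 0.0, 'opening': 1.0040497830943114}
```

View pics/scene0.png

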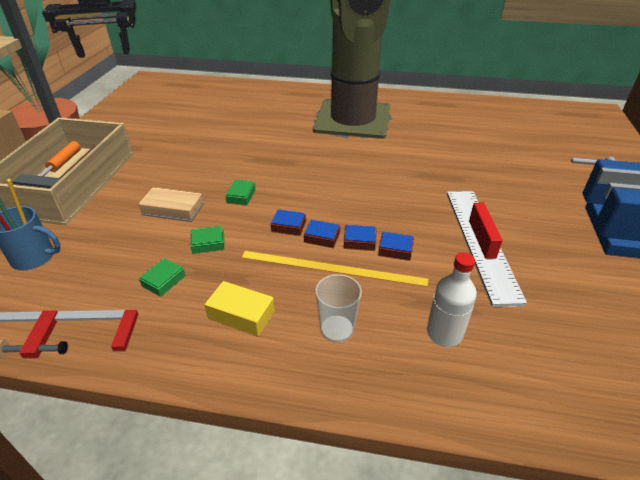

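View pics/side0.png

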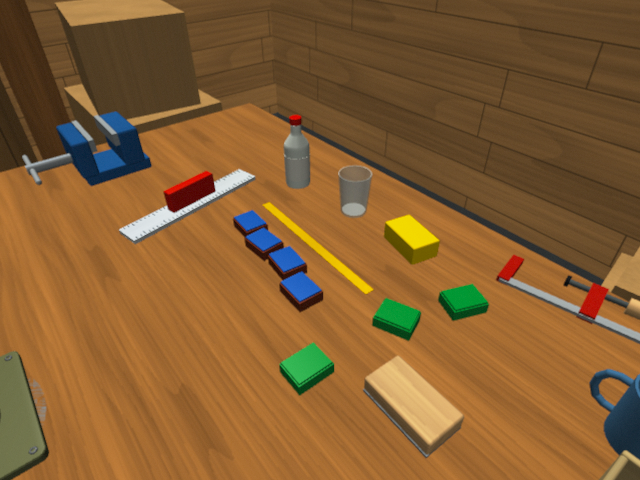

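The scene picture looks back at the robot. It shows the ruler with its red grip at (485,230), four blue-padded bearers at (289,222), (322,233), (360,237) and (396,245), and the tape from (243,255) to (427,282). The side view shows the same layout. Three green look-alikes at (241,192), (207,239) and (162,277) have green pads, so they don't fit and I'll leave them. The blue ones are the bearers.

```bash
cat > m.py <<'E'
from h import *
def masks(im):
    h=cv2.cvtColor(im,cv2.COLOR_RGB2HSV); H,S,V=cv2.split(h)
    return dict(blue=((H>105)&(H<130)&(S>150)&(V>80)),yel=((H>20)&(H<32)&(S>180)&(V>150)),
      red=(((H<5)|(H>174))&(S>170)&(V>120)))
def comps(m,amin=150):
    cs,_=cv2.findContours(m.astype(np.uint8),cv2.RETR_EXTERNAL,cv2.CHAIN_APPROX_NONE)
    return [c[:,0,:] for c in cs if cv2.contourArea(c)>amin]
def rect(P):  # min area rect in world mm
    (x,y),(w,h),a=cv2.minAreaRect((P[:,:2]*1000).astype(np.float32))
    if w<h: w,h,a=h,w,a+90
    return round(x,1),round(y,1),round(w,1),round(h,1),round((a+90)%180-90,1)  # a: long axis dir from x
def show(n,im,c,zs):
    m=masks(im)
    for k,z in zs.items():
        for p in comps(m[k]):
            print(n,k,p.mean(0).round(),rect(ray(c,p,z)))
E
python3 - <<'E'
from m import *
for n in ['scene','side']:
    f_=np.load(f'{n}0.npz'); im,d=f_['im'],f_['d']; c=r.calibration(n)
    show(n,im,c,dict(blue=.025,yel=0,red=.06))
    W=world(c,d)
    # ruler: height 5-15mm, low saturation
    S=cv2.cvtColor(im,cv2.COLOR_RGB2HSV)[...,1]
    g=((W[...,2]>.004)&(W[...,2]<.016)&(S<70)&(W[...,0]>.2)&(W[...,0]<.9)&(np.abs(W[...,1])<.6)&(d>0))
    for p in comps(g,300): print('gray',p.mean(0).round(),rect(ray(c,p,.01)))
    t=(masks(im)['red']&(W[...,2]>.055)&(W[...,2]<.066)); print('griptop',[ (rect(ray(c,p,.06))) for p in comps(t,40)])
    for nm,lo in [('obst',.02)]:
        g=((W[...,2]>lo)&(W[...,2]<.25)&(d>0)&(W[...,0]>.3)&(W[...,0]<1)&(np.abs(W[...,1])<.5))
        for p in comps(g,150): 
            q=W[p[:,1],p[:,0]]; print('obst',p.mean(0).round(),q.min(0).round(3),q.max(0).round(3))
E
```

```text
scene blue [624. 243.] (485.4, 593.7, 57.9, 28.3, 88.0)
scene blue [396. 241.] (557.5, 154.0, 57.8, 45.6, 86.1)
scene blue [360. 233.] (544.6, 81.0, 57.3, 45.9, -86.3)
scene blue [321. 229.] (545.8, 3.4, 58.0, 45.5, 83.4)
scene blue [288. 218.] (522.2, -71.8, 58.0, 45.2, 86.9)
scene blue [628. 196.] (319.0, 654.0, 67.0, 55.0, -2.3)
scene blue [619. 164.] (178.9, 674.7, 94.6, 33.1, 89.2)
scene yel [247. 303.] (751.9, -107.5, 121.4, 85.7, 77.3)
scene yel [335. 268.] (627.2, 37.9, 359.4, 18.9, 87.5)
scene red [ 38. 332.] (900.9, -369.0, 78.9, 23.0, 11.4)
scene red [124. 328.] (872.0, -244.9, 68.9, 18.9, 11.1)
scene red [466. 261.] (631.1, 276.9, 45.8, 32.4, 28.0)
scene red [489. 230.] (531.1, 325.2, 164.1, 33.4, 4.5)
gray [484. 250.] (508.4, 323.4, 346.1, 63.4, 11.3)
griptop [(511.3, 324.0, 124.1, 21.0, 11.6)]
obst [ 34. 339.] [ 0.832 -0.445  0.02 ] [ 0.922 -0.345  0.031]
obst [124. 328.] [ 0.808 -0.289  0.02 ] [ 0.885 -0.252  0.024]
obst [240. 305.] [ 0.734 -0.152  0.02 ] [ 0.811 -0.043  0.042]
obst [338. 305.] [0.736 0.033 0.02 ] [0.804 0.104 0.098]
obst [161. 274.] [ 0.68  -0.297  0.
[... 1429 characters left out ...]
7  -0.258  0.02 ] [ 0.634 -0.185  0.025]
obst [462. 298.] [ 0.679 -0.297  0.02 ] [ 0.753 -0.232  0.026]
obst [593. 300.] [ 0.831 -0.421  0.02 ] [ 0.92  -0.382  0.024]
obst [299. 288.] [ 0.494 -0.105  0.02 ] [ 0.543 -0.041  0.026]
obst [510. 267.] [ 0.806 -0.285  0.02 ] [ 0.882 -0.254  0.023]
obst [286. 260.] [ 0.516 -0.032  0.02 ] [0.57  0.036 0.025]
obst [262. 240.] [0.516 0.048 0.02 ] [0.566 0.112 0.026]
obst [411. 236.] [ 0.73  -0.153  0.02 ] [ 0.809 -0.043  0.042]
obst [249. 221.] [0.529 0.122 0.02 ] [0.578 0.185 0.025]
obst [189. 190.] [0.442 0.299 0.02 ] [0.563 0.344 0.062]
obst [354. 187.] [0.737 0.035 0.02 ] [0.806 0.104 0.095]
obst [296. 150.] [0.716 0.213 0.02 ] [0.772 0.263 0.169]
```

Call:
{"fn": "step_arm", "kwargs": {"increments": [[[2,4.2,0],[0,0,0]],[[2,4.2,0],[0,0,0]],[[2,4.2,0],[0,0,0]],[[2,4.2,0],[0,0,0]],[[2,4.2,0],[0,0,0]],[[2,4.2,0],[0,0,0]],[[2,4.2,0],[0,0,0]],[[2,4.2,0],[0,0,0]],[[2,4.2,0],[0,0,0]],[[2,4.2,0],[0,0,0]]], "fingers": 1}}

```text
clock: 1.1
tool_pos: [0.4517, -0.1505, 0.2386]
eef_rot: [0.979, 0.205, -0.0, -0.0]
contact_force: [1.4, -0.0, -0.8]
opening: 1.0
finger_force: 0.0
```

Call:
{"fn": "step_arm", "kwargs": {"increments": [[[0.5,4.5,-0.3],[0,0,-1.2]],[[0.5,4.5,-0.3],[0,0,-1.2]],[[0.5,4.5,-0.3],[0,0,-1.2]],[[0.5,4.5,-0.3],[0,0,-1.2]],[[0.5,4.5,-0.3],[0,0,-1.2]],[[0.5,4.5,-0.3],[0,0,-1.2]],[[0.5,4.5,-0.3],[0,0,-1.2]],[[0.5,4.5,-0.3],[0,0,-1.2]],[[0.5,4.5,-0.3],[0,0,-1.2]],[[0.5,4.5,-0.3],[0,0,-1.2]]]}}

```text
clock: 2.1
tool_pos: [0.501, 0.2995, 0.2083]
eef_rot: [0.995, 0.102, -0.0, 0.0]
contact_force: [0.5, -0.3, 0.4]
opening: 0.998
finger_force: 0.0
```

```bash
python3 - <<'E'
from m import *
im,d,c=snap('wrist'); cv2.imwrite('pics/w1.png',im[...,::-1])
W=world(c,d); m=masks(im)
for p in comps(m['red']): print(p.mean(0).round(),rect(ray(c,p,.06)),'z',np.median(W[p[:,1],p[:,0],2]))
t=m['red']&(np.abs(W[...,2]-.06)<.005)
for p in comps(t,40): print('top',rect(ray(c,p,.06)),p.min(0),p.max(0))
s=r.get_state(); print(s['tool_pos'],s['q'])
E
```

```text
[299. 208.] (506.0, 322.8, 115.9, 21.8, 11.6) z 0.05946076121069555
top (506.0, 322.8, 115.9, 21.8, 11.6) [283 134] [313 282]
[0.5000651  0.31058038 0.20796528] [-0.62056735  0.67300384 -0.01655476  1.72244926  0.00499569  0.74040204
 -1.99475564]
```

View pics/w1.png

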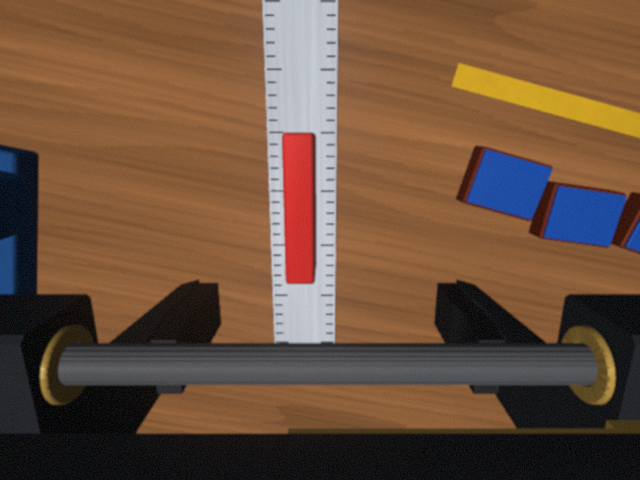

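The wrist view shows the red grip at (299,208), between the fingers' line and parallel to them. The blue bearers and the tape lie to the right.

Call:
{"fn": "step_arm", "kwargs": {"increments": [[[0.1,0.6,-1.5],[0,0,0]],[[0.2,0.8,-2.5],[0,0,0]],[[0.2,0.7,-2.5],[0,0,0]],[[0,0.3,-2.5],[0,0,0]],[[0,0,-2.5],[0,0,0]],[[0,0,-2.5],[0,0,0]],[[0,0,-1.5],[0,0,0]],[[0,0,-1.0],[0,0,0]],[[0,0,-0.5],[0,0,0]],[[0,0,-0.5],[0,0,0]]]}}

```text
clock: 3.15
tool_pos: [0.5069, 0.3217, 0.0339]
eef_rot: [0.995, 0.102, 0.0, -0.0]
contact_force: [0.0, 0.7, 0.4]
opening: 1.002
finger_force: 0.0
```

Call:
{"fn": "step_arm", "kwargs": {"increments": [[[0,0,0],[0,0,0]],[[0,0,0],[0,0,0]],[[0,0,0],[0,0,0]],[[0,0,0],[0,0,0]],[[0,0,0],[0,0,0]],[[0,0,0],[0,0,0]],[[0,0,0],[0,0,0]],[[0,0,0],[0,0,0]],[[0,0,0],[0,0,0]],[[0,0,0],[0,0,0]]], "fingers": 0, "grip_force": 40}}

```text
clock: 4.15
tool_pos: [0.5063, 0.3222, 0.0338]
eef_rot: [0.995, 0.102, 0.0, -0.0]
contact_force: [-0.4, 0.6, -0.3]
opening: 0.267
finger_force: 40.0
```

Call:
{"fn": "step_arm", "kwargs": {"increments": [[[0,0,1.5],[0,0,0]],[[-0.2,-0.5,2.5],[0,0,0]],[[-0.6,-1.5,2],[0,0,3]],[[-0.8,-2,0],[0,0,4]],[[-0.8,-2,0],[0,0,5]],[[-0.8,-2,0],[0,0,5]],[[-0.8,-2,0],[0,0,5]],[[-0.8,-2,0],[0,0,5]],[[-0.8,-2,0],[0,0,5]],[[-0.8,-2,0],[0,0,5]]]}}

```text
clock: 5.15
tool_pos: [0.4422, 0.1604, 0.0945]
eef_rot: [0.91, 0.414, 0.0, 0.0]
contact_force: [0.4, 0.4, -2.6]
opening: 0.269
finger_force: 40.0
```

Call:
{"fn": "step_arm", "kwargs": {"increments": [[[-0.8,-2,0],[0,0,5]],[[0,-2,0],[0,0,5]],[[0,-2,0],[0,0,5]],[[0,-2,0],[0,0,5]],[[0,-1.6,0],[0,0,5]],[[0,-1.0,0],[0,0,5]],[[0,-0.8,0],[0,0,5]],[[0,-0.2,0],[0,0,3.9]],[[0,0,0],[0,0,0]],[[0,0,0],[0,0,0]]]}}

```text
clock: 6.15
tool_pos: [0.4347, 0.0455, 0.0942]
eef_rot: [0.722, 0.691, 0.0, 0.0]
contact_force: [0.3, 0.7, -2.4]
opening: 0.266
finger_force: 40.0
```

```bash
python3 - <<'E'
from m import *
for n in ['wrist','scene','side']:
    im,d,c=snap(n); cv2.imwrite(f'pics/{n}2.png',im[...,::-1]); np.savez(f'{n}2.npz',im=im,d=d)
    show(n,im,c,dict(blue=.025,yel=0,red=.12))
    W=world(c,d);S=cv2.cvtColor(im,cv2.COLOR_RGB2HSV)[...,1]
    g=((np.abs(W[...,2]-.07)<.008)&(S<70)&(W[...,0]>.35)&(W[...,0]<.52)&(d>0))
    for p in comps(g,300): print('ruler',rect(ray(c,p,.0705)),'z',np.median(W[...,2][g]))
print(r.get_state()['tool_pos'])
E
```

```text
wrist blue [518. 283.] (546.9, 19.2, 45.4, 26.5, -6.4)
wrist blue [520. 182.] (544.0, 80.3, 59.2, 45.2, -86.5)
wrist blue [557.  50.] (556.5, 147.4, 47.8, 45.5, 86.3)
wrist yel [595. 409.] (624.3, -89.9, 41.1, 19.4, 87.6)
wrist yel [625. 238.] (629.7, 38.0, 146.3, 19.3, 87.6)
wrist red [327. 406.] (434.2, 16.7, 22.3, 17.9, -2.5)
wrist red [327. 251.] (436.8, 73.6, 62.5, 23.0, 87.5)
ruler (455.7, -23.7, 25.3, 13.2, 87.3) z 0.07051856178076157
ruler (409.2, -21.6, 25.3, 13.3, 87.6) z 0.07051856178076157
ruler (438.3, 103.7, 117.7, 59.7, 87.3) z 0.07051856178076157
scene blue [624. 243.] (486.1, 594.2, 59.4, 29.0, 89.4)
scene blue [396. 241.] (557.6, 154.0, 57.7, 45.8, 86.3)
scene blue [360. 233.] (544.6, 81.0, 57.3, 45.9, -86.3)
scene blue [321. 229.] (545.7, 3.5, 58.3, 45.8, 83.4)
scene blue [288. 218.] (522.0, -72.0, 58.1, 45.0, 87.6)
scene blue [628. 196.] (318.7, 653.0, 68.3, 54.9, -4.2)
scene blue [619. 164.] (179.1, 674.7, 94.6, 33.5, 89.2)
scene yel [236. 310.] (746.0, -101.8, 127.9, 77.7, 66.9)
scene yel [335. 268.] (627.0, 37.9, 359.4, 18.6, 87.5)
scene red [ 38. 332.] (939.3, -316.1, 70.4, 20.6, 11.0)
scene red [124. 328.] (913.4, -205.0, 61.2, 18.8, 10.0)
scene red [466. 261.] (698.3, 260.7, 40.9, 29.0, 28.0)
ruler (440.7, 46.0, 339.2, 72.1, 87.3) z 0.07017743896772627
side blue [301. 286.] (518.8, -73.3, 61.2, 45.2, 88.0)
side blue [286. 259.] (542.7, 2.1, 61.2, 45.1, 82.8)
side blue [263. 239.] (541.7, 79.8, 61.9, 46.3, -86.3)
side blue [250. 220.] (553.9, 151.2, 59.2, 43.5, 85.5)
side yel [412. 231.] (812.9, -65.9, 108.7, 66.4, 77.7)
side yel [318. 248.] (627.6, 38.6, 361.8, 21.0, 87.6)
side red [594. 300.] (751.4, -423.8, 70.4, 19.3, 11.6)
side red [511. 267.] (724.6, -318.0, 60.4, 15.9, 11.2)
side red [219. 232.] (431.8, 37.5, 109.0, 23.6, 87.6)
ruler (429.9, 16.0, 295.1, 61.1, 87.5) z 0.06890942037589196
[0.43449981 0.04594069 0.09392864]
```

View pics/wrist2.png

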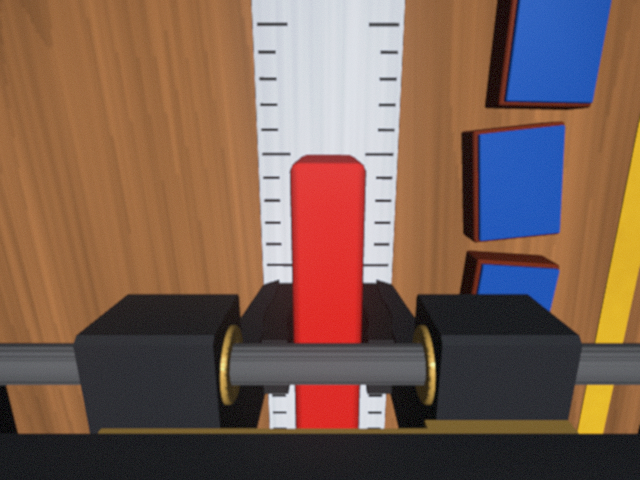

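The wrist view shows the ruler square in the hand at (327,250), with bearers 2 to 4 and the tape to the right. Next I lower the ruler and push, stopping short of the tape.

Call:
{"fn": "step_arm", "kwargs": {"increments": [[[0,0,-0.8],[0,0,0]],[[0,0,-1],[0,0,0]],[[0,0,-1],[0,0,0]],[[0,0,-1],[0,0,0]],[[0,0,-0.8],[0,0,0]],[[0,0,-0.5],[0,0,0]],[[0,0,-0.4],[0,0,0]],[[0,0,-0.3],[0,0,0]],[[0,0,0],[0,0,0]],[[0,0,0],[0,0,0]]]}}

```text
clock: 7.3
tool_pos: [0.4348, 0.046, 0.0367]
eef_rot: [0.722, 0.692, -0.0, -0.0]
contact_force: [0.6, 0.2, -3.0]
opening: 0.265
finger_force: 40.0
```

Call:
{"fn": "step_arm", "kwargs": {"increments": [[[0.5,-0.02,0],[0,0,0]],[[0.6,-0.03,0],[0,0,0]],[[0.6,-0.03,0],[0,0,0]],[[0.6,-0.03,0],[0,0,0]],[[0.6,-0.03,0],[0,0,0]],[[0.6,-0.03,0],[0,0,0]],[[0.6,-0.03,0],[0,0,0]],[[0.6,-0.03,0],[0,0,0]],[[0.6,-0.03,0],[0,0,0]],[[0.6,-0.03,0],[0,0,0]]]}}

```text
clock: 8.3
tool_pos: [0.4935, 0.0426, 0.0367]
eef_rot: [0.722, 0.692, -0.001, -0.0]
contact_force: [-1.8, 0.2, -1.8]
opening: 0.265
finger_force: 40.0
```

Call:
{"fn": "step_arm", "kwargs": {"increments": [[[0.5,-0.02,0],[0,0,0]],[[0.5,-0.02,0],[0,0,0]],[[0.5,-0.02,0],[0,0,0]],[[0.5,-0.02,0],[0,0,0]],[[0.5,-0.02,0],[0,0,0]],[[0.4,-0.02,0],[0,0,0]],[[0.3,-0.01,0],[0,0,0]],[[0.3,-0.01,0],[0,0,0]],[[0.2,-0.01,0],[0,0,0]],[[0,0,0],[0,0,0]]]}}

```text
clock: 9.3
tool_pos: [0.5314, 0.0413, 0.0367]
eef_rot: [0.722, 0.692, 0.0, 0.0]
contact_force: [-0.6, -0.7, -3.3]
opening: 0.267
finger_force: 40.0
```

```bash
cat > look.py <<'E'
from m import *
import sys
def tapeline(c,im):
    p=max(comps(masks(im)['yel']&True,150),key=lambda q:(rect(ray(c,q,0))[2]/max(rect(ray(c,q,0))[3],1)))
    x,y,w,h,a=rect(ray(c,p,0)); return x,y,w,h,a
def look(tag):
    print(r.get_state()['tool_pos'].round(4),r.get_state()['contact_force'].round(1))
    for n in ['wrist','scene','side']:
        im,d,c=snap(n); cv2.imwrite(f'pics/{n}{tag}.png',im[...,::-1])
        x,y,w,h,a=tapeline(c,im); th=np.radians(a if a>0 else a+180); ux=np.array([np.sin(th),-np.cos(th)])
        print(n,'tape',(x,y,w,h,a))
        for p in comps(masks(im)['blue'],300):
            P=ray(c,p,.025); b=rect(P)
            if abs(b[0]-580)<80 and abs(b[1]-40)<180:
                s=(np.array([x,y])-9.5*ux)@ux; q=(P[:,:2]*1000)@ux
                print('  b',b,'gap(centre+25)',round(s-np.array(b[:2])@ux-25,1),'padfar',round(s-np.percentile(q,97),1),'padnear',round(s-np.percentile(q,3),1))
E
python3 -c "from look import *;look('3')"
```

```text
[0.5314 0.0413 0.0367] [-0.6 -0.7 -3.3]
wrist tape (631.9, 90.1, 135.8, 19.3, 87.5)
  b (588.2, 76.2, 58.9, 45.0, 87.4) gap(centre+25) 8.6 padfar 11.1 padnear 56.0
  b (591.0, 137.6, 45.2, 29.4, -2.4) gap(centre+25) 8.4 padfar 10.9 padnear 55.9
scene tape (627.2, 37.9, 359.4, 18.9, 87.5)
  b (592.1, 153.6, 57.8, 45.7, 87.3) gap(centre+25) 5.6 padfar 8.0 padnear 53.1
  b (588.7, 76.7, 57.8, 45.4, 87.8) gap(centre+25) 5.7 padfar 8.3 padnear 53.1
  b (585.2, 3.2, 58.8, 45.3, 87.4) gap(centre+25) 5.9 padfar 8.4 padnear 53.1
  b (581.5, -74.7, 58.7, 45.5, 87.4) gap(centre+25) 6.2 padfar 8.6 padnear 53.6
side tape (626.4, -3.9, 276.9, 20.6, 87.3)
  b (578.1, -76.2, 61.7, 44.6, 87.6) gap(centre+25) 10.3 padfar 13.1 padnear 57.4
  b (581.5, 2.3, 61.9, 44.4, 87.6) gap(centre+25) 10.6 padfar 13.6 padnear 57.6
```

```bash
cat > gap.py <<'E'
from m import *
# per-block gap from the scene picture at z=0: foot of the far face to the tape's near edge (subpixel along columns)
def gaps(tag=None,save=None):
    im,d,c=snap('scene')
    if save: cv2.imwrite(save,cv2.resize(im[200:300,230:440],None,fx=3.8,fy=3.8,interpolation=cv2.INTER_CUBIC)[...,::-1])
    np.save('last.npy',im)
    return im,c
def prof(im,c):
    I=im.astype(float)
    for p in sorted(comps(masks(im)['blue'],300),key=lambda q:q[:,0].mean()):
        u0,u1=p[:,0].min(),p[:,0].max()
        if not(250<u0<430): continue
        um=int((u0+u1)/2); v0=int(p[p[:,0]==um][:,1].max())
        print('block u',u0,u1)
        for u in (um-8,um,um+8):
            print('  u',u,'v',v0-4,[tuple(int(x) for x in I[v,u]) for v in range(v0-4,v0+22)])
if __name__=='__main__':
    im,c=gaps(save='pics/crop1.png'); prof(im,c)
    C=-np.array(c['R']).T@c['t']; c2=r.calibration('side'); print(C,-np.array(c2['R']).T@c2['t'])
E
python3 gap.py
```

```text
block u 263 296
  u 271 v 239 [(40, 93, 189), (39, 92, 189), (41, 92, 183), (43, 74, 144), (74, 45, 64), (114, 49, 29), (52, 12, 5), (62, 26, 13), (59, 27, 16), (63, 31, 25), (60, 29, 18), (61, 27, 19), (90, 54, 30), (153, 103, 63), (176, 119, 73), (209, 151, 76), (246, 213, 68), (248, 218, 66), (248, 219, 68), (248, 217, 64), (248, 219, 67), (249, 219, 68), (240, 199, 64), (159, 113, 62), (157, 107, 66), (159, 108, 64)]
  u 279 v 239 [(34, 88, 186), (40, 92, 187), (44, 96, 192), (42, 94, 191), (42, 87, 173), (73, 50, 78), (116, 50, 32), (59, 24, 15), (60, 22, 16), (62, 32, 18), (61, 29, 22), (53, 16, 2), (61, 25, 19), (78, 47, 31), (138, 92, 58), (180, 121, 72), (203, 146, 74), (239, 197, 64), (247, 216, 68), (248, 219, 69), (249, 220, 69), (248, 219, 66), (247, 216, 65), (242, 203, 65), (174, 128, 53), (157, 104, 64)]
  u 287 v 239 [(39, 91, 187), (43, 95, 191), (41, 95, 188), (41, 94, 189), (47, 100, 195), (44, 90, 183), (58, 45, 84), (104, 43, 30), (73, 32, 21), (61, 28, 19), (57, 20, 9), (59, 25, 13), (58, 17, 14), (57, 23, 15), (73, 39, 26), (124, 80, 46), (182, 123, 75), (196,
[... 3220 characters left out ...]
22), (59, 24, 15), (61, 28, 18), (87, 51, 31), (142, 94, 57), (179, 122, 75), (205, 150, 73), (246, 215, 68), (244, 208, 61), (244, 210, 65), (245, 212, 65), (245, 210, 64), (246, 212, 65), (238, 197, 62), (182, 135, 61)]
  u 403 v 256 [(39, 93, 189), (44, 95, 189), (37, 91, 187), (43, 94, 190), (42, 94, 188), (39, 87, 178), (42, 68, 127), (77, 40, 49), (109, 49, 35), (60, 27, 24), (63, 28, 16), (60, 28, 16), (63, 28, 18), (59, 24, 15), (61, 27, 18), (85, 49, 31), (140, 93, 57), (176, 121, 72), (197, 141, 73), (237, 191, 62), (244, 209, 64), (244, 209, 66), (245, 210, 65), (245, 212, 65), (246, 213, 64), (240, 200, 63)]
[1.26063778 0.12475647 0.62206444] [ 0.20873155 -0.52136336  0.54561417]
```

View pics/crop1.png

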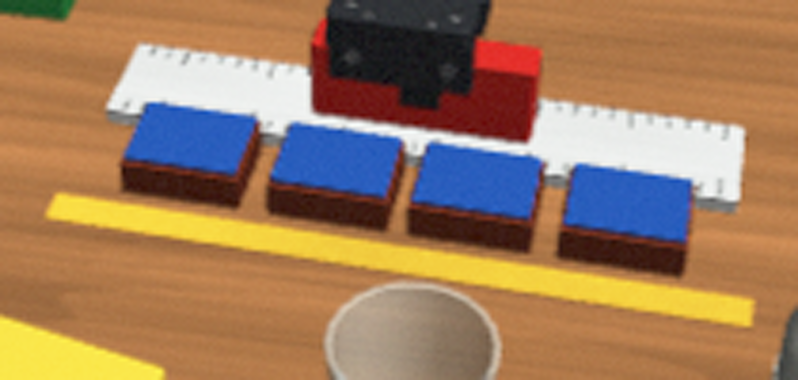

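The crop shows all four bearers square against the ruler, evenly short of the tape. I'll measure the foot-to-tape gap at bench level, using the same view for both.

```bash
cat > gap2.py <<'E'
from gap import *
def cross(a,lvl,i0,step=1):
    for i in range(i0,len(a)-1):
        if (a[i]-lvl)*(a[i+1]-lvl)<=0 and a[i]!=a[i+1]: return i+(lvl-a[i])/(a[i+1]-a[i])
def measure(im,c):
    I=im.astype(float); ux=np.array([.99905,-.0436])
    for p in sorted(comps(masks(im)['blue'],300),key=lambda q:q[:,0].mean()):
        u0,u1=p[:,0].min(),p[:,0].max()
        if not(250<u0<430): continue
        out=[]
        for u in range(u0+4,u1-5):
            v0=int(p[p[:,0]==u][:,1].max())+4; a=I[v0:v0+26,u]
            foot=cross(a[:,0],113,0); sat=a[:,1]
            if foot is None: continue
            t0=cross(sat,165,int(foot)); t1=cross(sat,165,int(t0)+1)
            g=ray(c,[[u,v0+foot],[u,v0+t0],[u,v0+t1]],0)[:,:2]*1000@ux; out.append([u,g[1]-g[0],g[2]-g[1]])
        o=np.array(out); k=np.polyfit(o[:,0]-o[:,0].mean(),o[:,1],1)[0]*(u1-u0)
        print('u',u0,'gap %.1f tape %.1f  gap change along block %.1f sd %.1f'%(*np.median(o[:,1:],0),k,o[:,1].std()))
if __name__=='__main__':
    im,c=gaps(); measure(im,c)
E
python3 gap2.py
```

```text
u 263 gap 8.0 tape 19.5  gap change along block 0.9 sd 0.3
u 302 gap 8.3 tape 18.7  gap change along block 0.2 sd 0.3
u 339 gap 7.9 tape 18.9  gap change along block -0.1 sd 0.3
u 379 gap 7.6 tape 19.2  gap change along block -0.0 sd 0.3
```

Call:
{"fn": "step_arm", "kwargs": {"increments": [[[0.1,0,0],[0,0,0]],[[0.1,-0.01,0],[0,0,0]],[[0.1,0,0],[0,0,0]],[[0.1,-0.01,0],[0,0,0]],[[0.1,0,0],[0,0,0]],[[0.1,-0.01,0],[0,0,0]],[[0.05,0,0],[0,0,0]],[[0,0,0],[0,0,0]],[[0,0,0],[0,0,0]],[[0,0,0],[0,0,0]]]}}

```text
clock: 10.55
tool_pos: [0.5378, 0.041, 0.0368]
eef_rot: [0.722, 0.692, 0.0, 0.0]
contact_force: [0.1, -0.5, -2.6]
opening: 0.27
finger_force: 40.0
```

```bash
python3 gap2.py; python3 -c "from look import *;look('4')"
```

```text
u 262 gap 3.0 tape 19.0  gap change along block 0.0 sd 0.1
u 301 gap 3.1 tape 18.4  gap change along block -0.0 sd 0.1
u 338 gap 2.9 tape 18.4  gap change along block -0.1 sd 0.1
u 378 gap 2.8 tape 18.5  gap change along block 0.1 sd 0.1
[0.5378 0.0411 0.0369] [-0.   0.2 -3.5]
wrist tape (632.0, 92.0, 132.1, 19.3, 87.5)
  b (594.7, 75.4, 58.8, 45.1, 87.4) gap(centre+25) 2.0 padfar 4.5 padnear 49.5
  b (597.6, 137.3, 45.1, 29.8, -2.4) gap(centre+25) 1.8 padfar 4.4 padnear 49.4
scene tape (627.0, 38.4, 358.4, 19.1, 87.6)
  b (598.7, 153.0, 57.9, 45.6, 87.5) gap(centre+25) -1.4 padfar 1.1 padnear 46.0
  b (595.2, 76.2, 57.7, 45.3, 87.4) gap(centre+25) -1.1 padfar 1.5 padnear 46.4
  b (591.7, 2.5, 58.8, 45.4, 87.6) gap(centre+25) -0.7 padfar 1.8 padnear 46.5
  b (588.0, -75.7, 59.3, 45.5, 87.5) gap(centre+25) -0.3 padfar 2.2 padnear 47.2
side tape (627.1, -4.6, 275.6, 20.3, 86.9)
  b (584.5, -76.6, 61.7, 44.8, 87.3) gap(centre+25) 4.1 padfar 6.8 padnear 51.3
  b (588.0, 1.6, 62.2, 44.5, 87.7) gap(centre+25) 4.9 padfar 7.8 padnear 51.6
```

Call:
{"fn": "step_arm", "kwargs": {"increments": [[[0.04,0,0],[0,0,0]],[[0.04,0,0],[0,0,0]],[[0.04,0,0],[0,0,0]],[[0.02,0,0],[0,0,0]],[[0,0,0],[0,0,0]],[[0,0,0],[0,0,0]],[[0,0,0],[0,0,0]],[[0,0,0],[0,0,0]],[[0,0,0],[0,0,0]],[[0,0,0],[0,0,0]]]}}

```text
clock: 11.75
tool_pos: [0.5389, 0.0409, 0.0366]
eef_rot: [0.722, 0.692, -0.0, -0.0]
contact_force: [-3.3, 0.4, -2.7]
opening: 0.271
finger_force: 40.0
```

```bash
python3 - <<'E'
from h import *
im,d,c=snap('wrist'); s=r.get_state(); print(s['tool_pos'])
im2,_,_=snap('scene')
a=cv2.resize(im[0:320,440:640],None,fx=1.7,fy=1.7,interpolation=cv2.INTER_CUBIC); a=cv2.resize(a,(340,544))
b=cv2.resize(im2[205:285,240:430],None,fx=4.2,fy=4.2,interpolation=cv2.INTER_CUBIC)
cv2.imwrite('pics/crop5.png',b[...,::-1]);np.save('last.npy',im2)
I=im2.astype(int)
for u in (279,318,355,395):
    k=[v for v in range(225,290) if I[v,u,0]-I[v,u,2]>90 and I[v,u,1]>150][0]
    print(u,[tuple(I[v,u]) for v in range(k-4,k+3)])
E
```

```text
[0.53894783 0.04092251 0.03665055]
279 [(np.int64(62), np.int64(26), np.int64(22)), (np.int64(59), np.int64(27), np.int64(19)), (np.int64(61), np.int64(27), np.int64(20)), (np.int64(132), np.int64(97), np.int64(34)), (np.int64(234), np.int64(190), np.int64(61)), (np.int64(248), np.int64(218), np.int64(67)), (np.int64(249), np.int64(221), np.int64(74))]
318 [(np.int64(61), np.int64(29), np.int64(19)), (np.int64(60), np.int64(27), np.int64(21)), (np.int64(62), np.int64(32), np.int64(22)), (np.int64(124), np.int64(92), np.int64(34)), (np.int64(227), np.int64(182), np.int64(61)), (np.int64(240), np.int64(201), np.int64(60)), (np.int64(241), np.int64(204), np.int64(64))]
355 [(np.int64(59), np.int64(25), np.int64(15)), (np.int64(58), np.int64(27), np.int64(12)), (np.int64(69), np.int64(36), np.int64(18)), (np.int64(160), np.int64(119), np.int64(41)), (np.int64(243), np.int64(207), np.int64(62)), (np.int64(243), np.int64(206), np.int64(61)), (np.int64(244), np.int64(209), np.int64(64))]
395 [(np.int64(56), np.int64(24), np.int64(14)), (np.int64(58), np.int64(22), np.int64(15)), (np.int64(59), np.int64(25), np.int64(12)), (np.int64(149), np.int64(110), np.int64(36)), (np.int64(245), np.int64(210), np.int64(63)), (np.int64(245), np.int64(210), np.int64(64)), (np.int64(245), np.int64(212), np.int64(65))]
```

View pics/crop5.png

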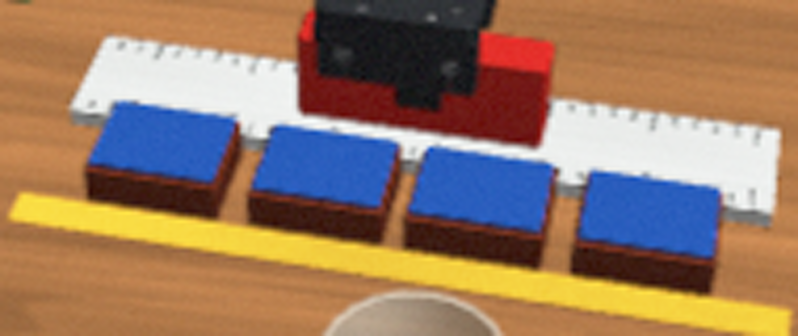

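The crop shows all four far faces at the tape's near edge. I'll compare the tape's top edge in front of the blocks with the same edge in the gaps, to check for overlap.

```bash
python3 - <<'E'
from m import *
c=r.calibration('scene'); im=np.load('last.npy'); I=im.astype(float)
bl=[(p[:,0].min(),p[:,0].max()) for p in comps(masks(im)['blue'],300) if 250<p[:,0].min()<430]
ux=np.array([.99905,-.0436]); top=[];bot=[]
for u in range(248,424):
    m=masks(im)['yel'][:,u]; v=np.where(m[235:300])[0]+235; v=v[(v>247+(u-245)*.13-5)&(v<275+(u-245)*.16)]
    k=v[0]; a=I[k-4:k+3,u,1]; 
    # full yellow share of edge pixels: area-based edge
    inb=any(x<=u<=y for x,y in bl)
    gap=not any(x-3<=u<=y+3 for x,y in bl)
    bg=np.median(I[k-5:k-2,u,1]); fg=np.median(I[k+2:k+5,u,1])
    e=k+2-sum((I[w,u,1]-bg)/(fg-bg) for w in range(k-2,k+2))-.5
    top.append((u,*(ray(c,[[u,e]],0)[0,:2]*1000),inb,gap))
T=np.array(top); g=T[:,4]==1; 
k=np.polyfit(T[g,2],T[g,1],1); print('tape edge dx/dy',k[0],'resid sd',(T[g,1]-np.polyval(k,T[g,2])).std())
for x,y in sorted(bl):
    s=(T[:,0]>x+2)&(T[:,0]<y-2); print(x,y,'edge shift under block mm (+ = covered)',(T[s,1]-np.polyval(k,T[s,2])).mean().round(2))
E
```

```text
tape edge dx/dy 0.043185749019819475 resid sd 0.23252582453309723
262 295 edge shift under block mm (+ = covered) -0.55
301 333 edge shift under block mm (+ = covered) -0.47
338 370 edge shift under block mm (+ = covered) -0.25
378 410 edge shift under block mm (+ = covered) -0.22
```

Call:
{"fn": "step_arm", "kwargs": {"increments": [[[0.02,0,0],[0,0,0]],[[0.02,0,0],[0,0,0]],[[0,0,0],[0,0,0]],[[0,0,0],[0,0,0]],[[-0.2,0.01,0],[0,0,0]],[[-0.5,0.02,0],[0,0,0]],[[-1,0.04,0],[0,0,0]],[[-1.5,0.07,0],[0,0,0]],[[-1.5,0.07,0],[0,0,0]],[[-1,0.04,0],[0,0,0]]]}}

```text
clock: 12.85
tool_pos: [0.481, 0.0438, 0.037]
eef_rot: [0.721, 0.692, -0.0, -0.0]
contact_force: [0.8, -0.2, -3.3]
opening: 0.268
finger_force: 40.0
```

Call:
{"fn": "step_arm", "kwargs": {"increments": [[[-0.5,0.02,0],[0,0,0]],[[0,0,0],[0,0,0]],[[0,0,-0.1],[0,0,0]],[[0,0,-0.1],[0,0,0]],[[0,0,-0.05],[0,0,0]],[[0,0,-0.05],[0,0,0]],[[0,0,0],[0,0,0]],[[0,0,0],[0,0,0]],[[0,0,0],[0,0,0]],[[0,0,0],[0,0,0]]]}}

```text
clock: 13.85
tool_pos: [0.4773, 0.0437, 0.0338]
eef_rot: [0.722, 0.692, -0.0, -0.0]
contact_force: [0.4, -0.8, -2.3]
opening: 0.265
finger_force: 40.0
```

Call:
{"fn": "step_arm", "kwargs": {"increments": [[[0,0,-0.03],[0,0,0]],[[0,0,-0.03],[0,0,0]],[[0,0,0],[0,0,0]],[[0,0,0],[0,0,0]],[[0,0,0],[0,0,0]],[[0,0,0],[0,0,0]],[[0,0,0],[0,0,0]],[[0,0,0],[0,0,0]],[[0,0,0],[0,0,0]],[[0,0,0],[0,0,0]]]}}

```text
clock: 14.85
tool_pos: [0.4772, 0.0437, 0.0337]
eef_rot: [0.722, 0.692, -0.0, 0.0]
contact_force: [-1.1, -1.3, 5.9]
opening: 0.272
finger_force: 40.0
```

```bash
python3 -c "
from look import *;look('6')
im=cv2.imread('pics/scene6.png')[180:300,230:450]; cv2.imwrite('pics/crop6.png',cv2.resize(im,None,fx=3.6,fy=3.6,interpolation=cv2.INTER_CUBIC))"
```

```text
[0.4772 0.0437 0.0337] [-1.1 -1.3  5.9]
wrist tape (628.2, 31.1, 16.0, 7.6, -28.3)
  b (601.8, -17.2, 25.5, 21.9, -2.4) gap(centre+25) 20.5 padfar 31.2 padnear 58.7
  b (594.8, 23.9, 42.9, 16.5, -2.4) gap(centre+25) -12.3 padfar -1.7 padnear 20.7
  b (592.6, 75.3, 59.2, 38.9, 87.5) gap(centre+25) -56.5 padfar -59.5 padnear 1.2
  b (587.3, 137.1, 29.2, 22.7, 87.6) gap(centre+25) -108.4 padfar -98.1 padnear -66.7
scene tape (626.9, 37.9, 359.4, 19.0, 87.4)
  b (600.2, 152.6, 57.8, 45.4, 87.4) gap(centre+25) -2.6 padfar 0.0 padnear 45.0
  b (596.3, 76.0, 58.0, 45.6, 87.1) gap(centre+25) -2.2 padfar 0.1 padnear 45.2
  b (593.1, 2.7, 58.3, 45.5, 87.4) gap(centre+25) -2.3 padfar 0.2 padnear 45.2
  b (589.4, -75.6, 58.4, 45.6, 87.6) gap(centre+25) -2.2 padfar 0.3 padnear 45.4
side tape (625.9, -9.7, 265.3, 20.4, 87.4)
  b (586.0, -77.2, 61.2, 44.7, 87.2) gap(centre+25) 2.3 padfar 5.1 padnear 49.5
  b (589.4, 1.5, 61.8, 44.5, 87.2) gap(centre+25) 2.5 padfar 5.3 padnear 49.4
  b (592.7, 74.8, 61.8, 44.4, 87.3) gap(centre+25) 2.5 padfar 5.6 padnear 49.6
```

View pics/crop6.png

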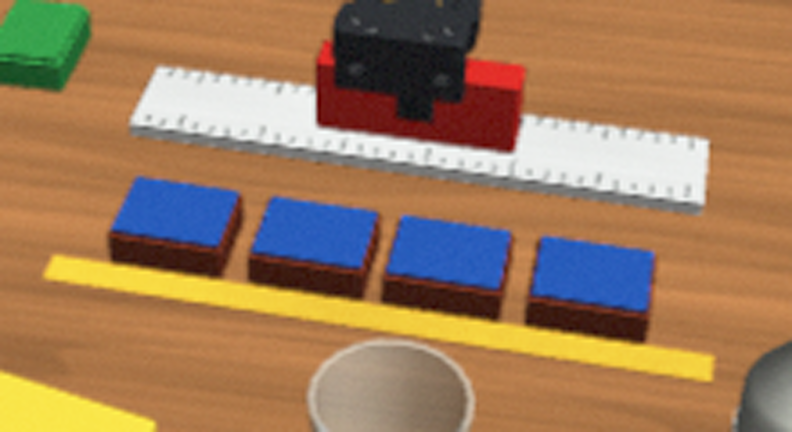

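The crop shows the row square and meeting the tape, with the ruler clear behind it and resting on the bench. The scene and side gaps average about 0 mm. I can let go.

Call:
{"fn": "step_arm", "kwargs": {"increments": [[[0,0,0],[0,0,0]],[[0,0,0],[0,0,0]],[[0,0,0],[0,0,0]],[[0,0,0],[0,0,0]],[[0,0,0],[0,0,0]],[[0,0,0],[0,0,0]],[[0,0,0],[0,0,0]],[[0,0,0],[0,0,0]],[[0,0,0],[0,0,0]],[[0,0,0],[0,0,0]]], "fingers": 1}}

```text
clock: 16.0
tool_pos: [0.477, 0.0437, 0.0331]
eef_rot: [0.722, 0.692, -0.0, -0.0]
contact_force: [0.9, 0.3, -0.5]
opening: 0.997
finger_force: 0.0
```

Call:
{"fn": "step_arm", "kwargs": {"increments": [[[0,0,0.5],[0,0,0]],[[0,0,1],[0,0,0]],[[0,0,1.5],[0,0,0]],[[0,0,2],[0,0,0]],[[0,0,2],[0,0,0]],[[0,0,2],[0,0,0]],[[0,0,1.5],[0,0,0]],[[0,0,1],[0,0,0]],[[0,0,0],[0,0,0]],[[0,0,0],[0,0,0]]]}}

```text
clock: 17.0
tool_pos: [0.4769, 0.0434, 0.1479]
eef_rot: [0.722, 0.692, -0.001, -0.0]
contact_force: [0.2, -0.3, 0.6]
opening: 1.0
finger_force: 0.0
```

```bash
python3 - <<'E'
from m import *
im,d,c=snap('scene'); W=world(c,d); S=cv2.cvtColor(im,cv2.COLOR_RGB2HSV)[...,1]
g=((W[...,2]>.004)&(W[...,2]<.016)&(S<70)&(W[...,0]>.38)&(W[...,0]<.56)&(np.abs(W[...,1])<.3)&(d>0))
print([(rect(ray(c,p,.01))) for p in comps(g,100)])
show('scene',im,c,dict(blue=.025,red=.06)); s=r.get_state(); print(s['tool_pos'],s['opening'],s['contact_force'])
E
```

```text
[(481.7, 44.1, 339.2, 69.4, 87.4)]
scene blue [394. 256.] (600.0, 152.6, 57.8, 45.8, 87.4)
scene blue [354. 250.] (596.3, 76.0, 57.9, 45.8, 87.4)
scene blue [624. 243.] (486.2, 594.2, 59.7, 28.7, -90.0)
scene blue [317. 244.] (593.1, 2.7, 58.3, 45.5, 87.6)
scene blue [278. 239.] (589.4, -75.6, 58.4, 45.6, 87.6)
scene blue [628. 198.] (326.1, 654.0, 81.5, 56.2, -1.1)
scene blue [619. 164.] (178.9, 674.7, 94.6, 34.0, 89.2)
scene red [ 38. 332.] (900.9, -368.8, 78.8, 23.1, 11.0)
scene red [124. 328.] (871.9, -244.7, 69.0, 19.0, 11.4)
scene red [465. 261.] (631.1, 276.9, 45.8, 32.4, 28.0)
scene red [352. 201.] (503.2, 44.6, 121.8, 73.6, 86.0)
[0.47663839 0.04347046 0.14759626] 0.9995363202784245 [-0.32595662 -0.70163768 -0.70494724]
```

```bash
python3 -c "from plant import r; print(r.finish_job())"
```

```text
the job is handed in; nothing more can be done
None
```

The job is handed in: all four bearers sit in one square row with their far faces meeting the tape's near edge (gaps measured at about 0 mm), and the ruler is drawn back, lying flat on the bench and released, at about 17 s of the 46 s allowed.

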